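Press two ball bearings home in a gearbox half

ROBOT

A 6-joint arm with a two-finger parallel gripper is mounted at the origin on the work surface. World frame = base frame: x ahead of the robot, y to its left, z up, the work surface at z = 0. Lengths are in m, angles in rad, forces in N, time in s.
With the tool pointing down it reaches from about 0.325 to 0.925 m from the base axis. Payload 3.1 kg.
Tool frame: the origin (TCP) lies between the finger pads; the fingertips stand env.tip_reach ahead of it and the grasp point (between the pads) lies 8 mm behind it (env.tip_reach is the distance from the TCP to the fingertips, in m); z points along the fingers, x is the direction in which the jaws open and shut, and the axes are right-handed (so a half turn about z gives the same grasp; the last joint's range is limited). The gripper opens to 85 mm and grips with 20 to 120 N. Pads are 22 mm wide; open, the fingers measure 114 mm over their backs; the gripper's body (76 mm by 85 mm) begins 54 mm behind the grasp point. The pads swing forward as they close: fully open they stand 13 mm farther back than shut.
Start: joints at [1.139, 0.217, 1.613, -0, 1.311, -0.112], TCP at [0.196, 0.593, 0.242] pointing down, gripper open.
Joint ranges: [-2.75, 2.75], [-0.78, 2.1], [0.31, 2.55], [-1.13, 4.27], [0.13, 2.63], [-2.58, 2.58]. Speed limits (rad/s): [2.79, 2.79, 3.14, 3.14, 3.14, 3.14].

INTERFACE

Orientations are given as a 3x3 rotation matrix whose columns are the frame's x, y, z axes.
In Python, from plant import env, grab_frame, get_calibration, recognise, cut_out, tip_of gives the robot as it stands. The module is installed in compiled form; this text tells all that it offers.
- The arm moves only by the shell command python3 -m jog 'ROWS'. ROWS is JSON, a list that holds one entry, the list of rows, each a list of 5 numbers: the closure, from 0 (fully open) to 1 (shut), then the shift along the tool's x, y, z in mm, then the turn about the tool's z in rad. In form: [[[gripper, x, y, z, turn], ...]]. A call has exactly 10 rows; each row is the pose to reach, as a shift and turn from the pose commanded when the call began, along the tool's axes at that moment; what a row does not reach only later rows make up. A row lasts 1/10 s, in which the tool goes at most 50 mm and 8.59 degrees, less where a joint would pass 70% of its speed; a pose out of reach is approached as far as the arm can. A call with a gripper value outside its range is refused whole. The fingers move at their own pace and stop on an object; the grip force is fixed at half the most. Time passes only in rows, so rows that repeat a pose let the fingers close, or fill a call up. It gives the time, the measured TCP pose, the force and the opening at its end, in the units of the state.
- env.get_state(): the state, without advancing time (a new reading comes with each control period).
- grab_frame(name): name is "scene" or "top" or "wrist"; returns the picture (480x640x3 uint8, blue, green, red); there is no depth.
- get_calibration(name): a dict with "fx", "fy", "cx", "cy" (pixels), "rvec" (rotation vector, rad) and "tvec" (3), from world to camera coordinates, as OpenCV has them; the wrist camera has in their place "hand_eye" (4x4, takes a point from camera to tool coordinates, whose origin is the TCP and whose axes are the tool frame's). Camera axes: x right, y down, z forward; pixel columns grow to the right and rows downward; lengths in m; the calibration is good to about 2 mm. A picture is of the moment at which its call begins: read the wrist's pose just before it. get_calibration takes no time and is no camera call.
- env.finish_job(): hands the job in, once; it reports no verdict.
Trained networks look in the newest picture that a camera, given by its name, has taken for a name from the list of things; names that differ only in an ending like _2 or _b are one class to them, and where a whole thing is asked for, a point or a joint stands for the part that bears it (a point fixed in the world has none). Each returns a list of dicts, best first, with "confidence" (0 to 1); they miss things now and then, are a little off and sometimes report something else, mostly with a low value. They report only what shows in the picture. A call takes as long as a camera call. They do not tell look-alikes from the thing itself.
- recognise(camera, thing): "point" ([x, y, z] in m, in world coordinates, good to about 4 mm: the middle of the surface that is visible of it).
- cut_out(camera, thing): "region" (480x640 bool, what is visible of it).
- tip_of(camera, thing): "point" ([x, y, z] in m, in world coordinates, good to about 4 mm: a listed point, or the origin of a listed thing).
The state is a dict: "time": time; "qpos": joint angles; "qvel": joint speeds; "joint_efforts": joint torques, N m; "position": TCP position; "tool_rot": TCP orientation; "contact_force": force on the tool from outside, world axes, zero at the start; "wrist_torque": the same for the moment, N m; "width": opening from 0.0 (shut) to 1.0 (fully open).
Only numpy, scipy, OpenCV 4.12 (cv2) and the standard library are available. Lean on these libraries where they do the work, as an engineer would, in place of code of your own. Each camera call takes 0.05 s, during which the arm holds its last target. There are 200 camera calls.

TASK

Fit the two ball bearings into the gearbox casting, each in the bore of its own size: set it square in the mouth of the bore, then press it down until rising force shows that it is home on the shoulder, and press no harder than that. Let go of both when they are home, and leave the other things on the bench alone.

Things in the scene. Friction and masses are not known exactly. Their poses are not given: they have to be found in the camera images.
- small_bearing_mid (a point): small ball bearing, plain steel disc with a black shield on top, 32 mm diameter, 14 mm tall, 60 g give or take a fifth, lying loose and flat on the 2 mm thick bench mat. The point is its centre, half-way up (7 mm above its underside); z is its axis, pointing up. Its lower edge has a 2 mm chamfer, 2.5 mm high. It has the same steel look as the large one.
- large_bearing_mid (a point): large ball bearing, same look, 42 mm diameter, 17 mm tall, 120 g give or take a fifth, lying loose and flat on the mat. The point is its centre, half-way up (8.5 mm above its underside); z is its axis, pointing up. Its lower edge has a 2 mm chamfer, 2.5 mm high.
- small_bore (a point): mouth of the smaller bore: its centre, level with the casting's flat top face, 45 mm above the bench; z up. 33.5 mm wide. The bearing drops freely 5 mm in onto a tight dark steel ring; from there about 8 N pushes bearing and ring down and they stay where pushed. The shoulder is 10 mm below the face: there the force rises steeply and the bearing still stands 4 mm proud of the face.
- large_bore (a point): mouth of the larger bore, in the same face, 76 mm from the smaller one; z up. 43.5 mm wide. The bearing drops freely 5 mm in onto an equal ring, about 8 N pushes it on, and the shoulder is 12 mm below the face, where the bearing still stands 5 mm proud of the face. Either bore may be the nearer one, or the left one.
- bottle_mid (a point): bystander: white plastic bottle, 60 mm diameter, 150 mm tall, standing; the point is half-way up. Leave it alone.
- spool_mid (a point): bystander: steel wire spool, 48 mm diameter, 38 mm tall, standing; the point is half-way up. Leave it alone.
- board: bystander: green circuit board, 40 x 64 x 4 mm with parts on it up to 14 mm high; origin at the centre of its underside. Leave it alone.
- small_bearing: the small bearing as a whole; origin at the centre of its underside
- large_bearing: the large bearing as a whole; origin at the centre of its underside
- housing: the aluminium gearbox casting (top face 150 x 80 mm), bolted down on the mat; origin at the centre of its underside, x along its long side from the smaller bore towards the larger (bores at x = -38 and +38 mm), top face at z = 43 mm; foot flange 170 x 100 x 8 mm
Not all that is in view belongs to the job. Leave any red look-alike of the large_bearing alone.

How it is judged:
On the way:
1. one of the bearings is home in its own bore (((horizontal distance between small_bearing_mid and small_bore below 0.003 m and z of small_bearing_mid in the frame of small_bore between -0.005 and -0.0017 m and angle between small_bearing_mid's own z axis and vertical below 0.09 rad) or (horizontal distance between large_bearing_mid and large_bore below 0.003 m and z of large_bearing_mid in the frame of large_bore between -0.0055 and -0.0022 m and angle between large_bearing_mid's own z axis and vertical below 0.09 rad))), for 0.1 s.
At the end, for the whole second after the job is handed in: Each bearing lies in the bore of its own size, its axis within 3 mm of the bore's and its axis upright within 5 degrees, and has been pressed down to within 1.3 mm of the shoulder; both are released and at rest (horizontal distance between small_bearing_mid and small_bore below 0.003 m and z of small_bearing_mid in the frame of small_bore between -0.005 and -0.0017 m and angle between each of small_bearing_mid, large_bearing_mid's own z axis and vertical below 0.09 rad and horizontal distance between large_bearing_mid and large_bore below 0.003 m and z of large_bearing_mid in the frame of large_bore between -0.0055 and -0.0022 m and linear speed of each of small_bearing, large_bearing below 0.02 m/s); the robot touches nothing.
It fails at once if a bearing is forced against the casting with more than 80 N (contact force between any of small_bearing, large_bearing and housing above 80 N).
It fails at once if a bystander (bottle, spool, board) is moved by more than 30 mm (distance of any of bottle_mid, spool_mid, board from where it was at the start of the episode above 0.03 m).
It also fails if it takes over 58 s, if anything falls off the work surface, if the arm or the gripper's body presses on something with over 40 N, if the wrist force passes 120 N, or if a joint passes its speed limit or range.

## Working session

There is one attempt and no reset: what is moved stays moved. The work goes in short steps, Python scripts to look and compute and a shell command to move; the robot and the scene stay as the last step left them, time stands still between calls to the robot, and variables do not carry over. Pictures are saved under pics/ and viewed, about 8 in all and at most 12, crops included, and the job is handed in when it is done.

```bash
mkdir -p pics
cat > h.py <<'E'
import numpy as np, cv2
from plant import env, grab_frame, get_calibration, recognise, cut_out, tip_of
def cam(name, st=None):
    c=get_calibration(name); K=np.array([[c['fx'],0,c['cx']],[0,c['fy'],c['cy']],[0,0,1.]])
    if 'hand_eye' in c:
        H=np.array(c['hand_eye']); st=st or env.get_state()
        T=np.eye(4);T[:3,:3]=st['tool_rot'];T[:3,3]=st['position']
        W=T@H; return K,W[:3,:3],W[:3,3]
    R=cv2.Rodrigues(np.array(c['rvec'],float))[0]; t=np.array(c['tvec'],float).ravel()
    return K,R.T,-R.T@t
def px2w(name,uv,z,st=None):
    K,R,o=cam(name,st); uv=np.atleast_2d(uv).astype(float)
    d=(R@np.linalg.inv(K)@np.c_[uv,np.ones(len(uv))].T).T
    return o+d*((z-o[2])/d[:,2])[:,None]
def w2px(name,P,st=None):
    K,R,o=cam(name,st); q=(K@R.T@(np.atleast_2d(P)-o).T).T; return q[:,:2]/q[:,2:]
E
python3 - <<'E'
from h import *
st=env.get_state(); print(env.tip_reach, st['time'],st['position'],st['tool_rot'],st['contact_force'])
a=grab_frame('top'); cv2.imwrite('pics/top.png',a)
for t in ['small_bearing_mid','large_bearing_mid','small_bore','large_bore','bottle_mid','spool_mid','board','housing']:
    for d in tip_of('top',t): print(t,np.round(d['point'],4),round(d['confidence'],2), w2px('top',d['point'])[0].round())
b=grab_frame('scene'); cv2.imwrite('pics/scene.png',b)
print(cam('top')[2],cam('scene')[2],get_calibration('wrist'))
E
```

```text
0.011 0.0 [0.19611888 0.59259434 0.24097289] [[ 3.14405617e-01  9.49288163e-01 -1.04513377e-03]
 [ 9.49285725e-01 -3.14407202e-01 -2.17330073e-03]
 [-2.39168624e-03 -3.08832609e-04 -9.99997092e-01]] [-0.30649775  0.27263055 -0.51176207]
small_bearing_mid [0.527  0.1938 0.0461] 0.71 [225. 254.]
small_bearing_mid [0.6053 0.3609 0.0051] 0.66 [148. 218.]
small_bearing_mid [ 0.5922 -0.2795  0.0076] 0.59 [461. 218.]
large_bearing_mid [ 0.476  -0.3113  0.0126] 0.93 [480. 275.]
large_bearing_mid [ 0.4773 -0.2231  0.0108] 0.7 [436. 275.]
large_bearing_mid [ 0.3806 -0.3413  0.0098] 0.63 [497. 323.]
large_bearing_mid [0.4993 0.126  0.046 ] 0.55 [260. 267.]
small_bore [0.5247 0.1949 0.0418] 0.78 [225. 255.]
large_bore [0.5024 0.1253 0.0465] 0.9 [260. 266.]
bottle_mid [0.4988 0.3799 0.0766] 0.6 [123. 270.]
bottle_mid [ 0.5939 -0.2799  0.0085] 0.4 [461. 217.]
bottle_mid [ 0.4741 -0.3098  0.0038] 0.4 [478. 276.]
spool_mid [0.7083 0.088  0.0173] 0.9 [280. 165.]
housing [0.5141 0.1614 0.0041] 0.58 [245. 261.]
[0.48196664 0.01649181 0.92058292] [ 1.10332462 -0.17611789  0.68344155] {'fx': 387.19963415533937, 'fy': 387.19963415533937, 'cx': 318.83887449300045, 'cy': 237.7704675202562, 'hand_eye': array([[ 9.99999965e-01,  2.14399604e-04, -1.57663943e-04,
        -1.35534508e-03],
       [-1.57030864e-04,  9.53667641e-01,  3.00862105e-01,
        -7.69389905e-02],
       [ 2.14863716e-04, -3.00862069e-01,  9.53667641e-01,
        -1.30998552e-01],
       [ 0.00000000e+00,  0.00000000e+00,  0.00000000e+00,
         1.00000000e+00]])}
```

View pics/top.png

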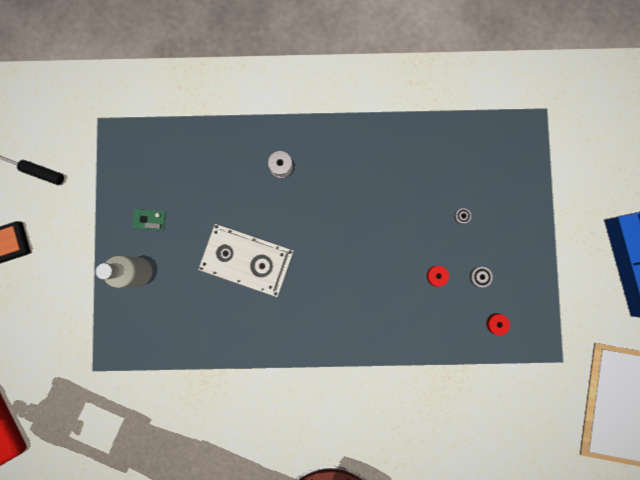

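The top view shows the casting at (245,261) with the small bore at (225,254) and the large at (261,266). The steel bearings are at (463,216) for the small and (481,277) for the large. The red look-alikes are at (438,276) and (498,324). I'll move over the bearings with the jaws square to the line between the bores.

```bash
python3 -m jog '[[[0,-735,605,40,1.53],[0,-735,605,40,1.53],[0,-735,605,40,1.53],[0,-735,605,40,1.53],[0,-735,605,40,1.53],[0,-735,605,40,1.53],[0,-735,605,40,1.53],[0,-735,605,40,1.53],[0,-735,605,40,1.53],[0,-735,605,40,1.53]]]'
python3 - <<'E'
from h import *
st=env.get_state(); R=st['tool_rot']; print(st['qpos'].round(2), R.round(3).tolist())
print(1000*R.T@(np.array([.54,-.295,.2])-st['position']), 'ang',np.arctan2(R[1,0],R[0,0]))
E
```

```text
time: 1.5
position: [0.3771, 0.1256, 0.2218]
tool_rot: [[0.968, -0.252, 0.002], [-0.252, -0.968, 0.0], [0.002, -0.001, -1.0]]
contact_force: [1.4, 0.4, -0.7]
width: 0.997
[ 0.14 -0.28  2.14  0.    1.28  0.4 ] [[0.968, -0.252, 0.002], [-0.252, -0.968, 0.0], [0.002, -0.001, -1.0]]
[263.63544514 365.90870032  21.99963417] ang -0.2549115927533794
```

```bash
python3 -m jog '[[[0,264,366,22,0],[0,264,366,22,0],[0,264,366,22,0],[0,264,366,22,0],[0,264,366,22,0],[0,264,366,22,0],[0,264,366,22,0],[0,264,366,22,0],[0,264,366,22,0],[0,264,366,22,0]]]'
python3 - <<'E'
from h import *
st=env.get_state(); im=grab_frame('wrist'); cv2.imwrite('pics/w1.png',im)
print(st['position'].round(4),st['qvel'].round(3))
for t,z in [('small_bearing_mid',.016),('large_bearing_mid',.019)]:
    for d in tip_of('wrist',t): print(t,d['point'].round(4) if hasattr(d['point'],'round') else d['point'],d['confidence'],w2px('wrist',d['point'],st)[0].round())
    for d in cut_out('wrist',t):
        m=d['region'].astype(np.uint8); c,_=cv2.findContours(m,0,2); c=max(c,key=cv2.contourArea)[:,0]
        w=px2w('wrist',c,z,st)[:,:2]; (x,y),r=cv2.minEnclosingCircle(w.astype(np.float32)); print('  cut',round(x,4),round(y,4),'d',round(2*r,4),round(d['confidence'],2),c.mean(0).round())
E
```

```text
time: 2.5
position: [0.5434, -0.2981, 0.1985]
tool_rot: [[0.968, -0.251, 0.001], [-0.251, -0.968, -0.003], [0.001, 0.002, -1.0]]
contact_force: [0.6, 0.6, 0.3]
width: 1.002
[ 0.5434 -0.2981  0.1985] [ 0.037 -0.036  0.048  0.049  0.069  0.013]
small_bearing_mid [0.5956, -0.2815, 0.0035] 0.85 [374. 173.]
  cut 0.5951 -0.281 d 0.0326 0.67 [376. 176.]
large_bearing_mid [0.4773, -0.2277, 0.011] 0.67 [217. 146.]
large_bearing_mid [0.3789, -0.3397, 0.0086] 0.66 [156. 296.]
large_bearing_mid [0.4696, -0.3088, 0.0115] 0.61 [239. 242.]
  cut 0.4773 -0.2266 d 0.0444 0.87 [213. 145.]
  cut 0.3823 -0.3391 d 0.0494 0.76 [154. 298.]
  cut 0.4739 -0.3105 d 0.046 0.67 [242. 247.]
```

View pics/w1.png

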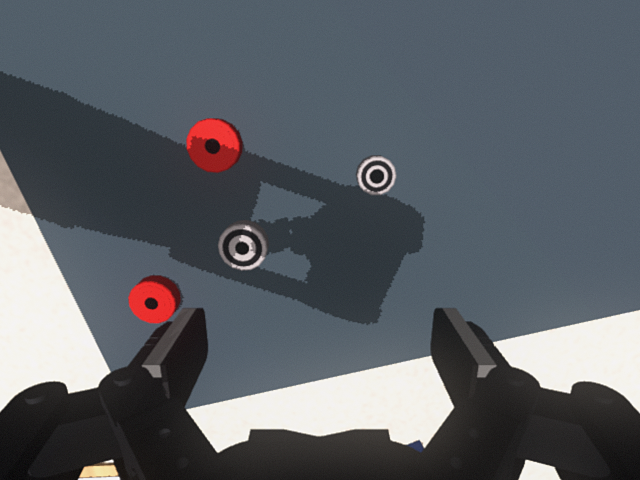

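The wrist view shows the small bearing at (376,176), the large at (242,247), and the reds at (213,145) and (152,300). I'll hover lower over the small bearing with the fingers part closed, and measure the tip height from the picture.

```bash
python3 -m jog '[[[0.4,50,-27,90,0],[0.4,50,-27,90,0],[0.4,50,-27,90,0],[0.4,50,-27,90,0],[0.4,50,-27,90,0],[0.4,50,-27,90,0],[0.4,50,-27,90,0],[0.4,50,-27,90,0],[0.4,50,-27,90,0],[0.4,50,-27,90,0]]]'
python3 - <<'E'
from h import *
st=env.get_state(); im=grab_frame('wrist'); cv2.imwrite('pics/w2.png',im)
R=st['tool_rot'];p=st['position'];print(p.round(4),st['width'],env.tip_reach)
for z in (.016,):
    for d in cut_out('wrist','small_bearing_mid'):
        m=d['region'].astype(np.uint8); c,_=cv2.findContours(m,0,2); c=max(c,key=cv2.contourArea)[:,0]
        w=px2w('wrist',c,z,st)[:,:2]; (x,y),r=cv2.minEnclosingCircle(w.astype(np.float32)); print('  cut',round(x,4),round(y,4),'d',round(2*r,4),round(d['confidence'],2),c.mean(0).round())
        print('tool delta mm',1000*R.T@(np.array([x,y,z])-p))
E
```

```text
time: 3.75
position: [0.5973, -0.2788, 0.1097]
tool_rot: [[0.969, -0.247, 0.0], [-0.247, -0.969, -0.0], [0.0, 0.0, -1.0]]
contact_force: [0.0, -0.5, -0.6]
width: 0.598
[ 0.5973 -0.2788  0.1097] 0.59818973148713 0.011
  cut 0.5963 -0.28 d 0.0339 0.73 [318. 246.]
tool delta mm [-0.7473652   1.41338378 93.70935225]
```

View pics/w2.png

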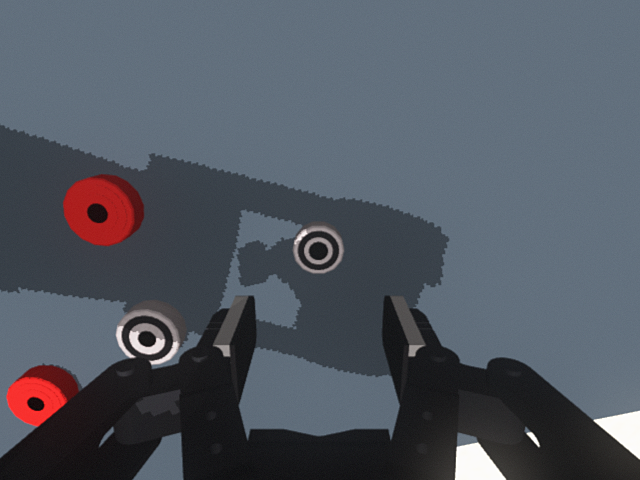

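The small bearing is at (318,249), between the pads. The finger tips sit about 2 mm ahead of the TCP at this opening, so I'll descend to TCP z ≈ 16 mm and grip.

```bash
python3 -m jog '[[[0.4,-1,2,40,0],[0.4,-1,2,70,0],[0.4,-1,2,94,0],[0.4,-1,2,94,0],[0.4,-1,2,94,0],[1,-1,2,94,0],[1,-1,2,94,0],[1,-1,2,94,0],[1,-1,2,94,0],[1,-1,2,94,0]]]'
```

```text
time: 4.85
position: [0.5969, -0.2808, 0.017]
tool_rot: [[0.969, -0.246, 0.002], [-0.246, -0.969, -0.001], [0.002, 0.001, -1.0]]
contact_force: [0.4, 1.5, 5.9]
width: 0.336
```

```bash
python3 -m jog '[[[1,0,0,-30,0],[1,0,0,-60,0],[1,0,0,-100,0],[1,0,0,-130,0],[1,0,0,-130,0],[1,0,0,-130,0],[1,0,0,-130,0],[1,0,0,-130,0],[1,0,0,-130,0],[1,0,0,-130,0]]]'
python3 - <<'E'
from h import *
st=env.get_state(); im=grab_frame('wrist'); cv2.imwrite('pics/w3.png',im[150:450,170:470])
K,R,o=cam('wrist',st)
a=grab_frame('top')
for n in ('small_bore','large_bore'):
    for d in cut_out('top',n)[:2]:
        m=d['region'].astype(np.uint8); c,_=cv2.findContours(m,0,2); c=max(c,key=cv2.contourArea)[:,0]
        w=px2w('top',c,.045)[:,:2]; (x,y),r=cv2.minEnclosingCircle(w.astype(np.float32)); print(n,x,y,2*r,d['confidence'], px2w('top',c.mean(0),.045))
T=st['tool_rot'];p=st['position'];print(p.round(4),st['width'],env.tip_reach,np.arctan2(T[1,0],T[0,0]))
E
```

```text
time: 5.85
position: [0.5953, -0.2799, 0.1439]
tool_rot: [[0.969, -0.246, -0.002], [-0.246, -0.969, 0.001], [-0.002, -0.001, -1.0]]
contact_force: [0.2, 0.0, -0.9]
width: 0.339
small_bore 0.5160183310508728 0.15352044999599457 0.1817854344844818 0.86 [[0.51426112 0.1537806  0.045     ]]
large_bore 0.5154032707214355 0.1532629132270813 0.18601661920547485 0.65 [[0.51386228 0.15375097 0.045     ]]
[ 0.5953 -0.2799  0.1439] 0.33921622185277933 0.011 -0.24903893895390436
```

View pics/w3.png

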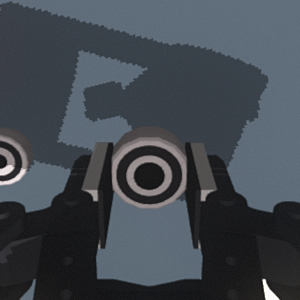

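Run:
```python
from h import *
st=env.get_state();T=st['tool_rot'];p=st['position'];print(st['width'],p)
for z in (0,5,10):
  for y in (-11,0,11):
    print(z,y,(w2px('wrist',[p+T@(np.array([x,y,z])/1000) for x in (-16,-14.4,14.4,16)],st)-[170,150]).round().tolist())
im=grab_frame('wrist')
cv2.imwrite('pics/w4.png',cv2.resize(im[270:400,230:400],None,fx=4,fy=4,interpolation=cv2.INTER_CUBIC))
for y in (-4,0,4):
  for z in (0,5,10,-5): print('ctr',y,z,(w2px('wrist',p+T@(np.array([0,y,z])/1000),st)[0]-[170,150]).round(), 'diam px',np.ptp(w2px('wrist',[p+T@(np.array([x,y,z])/1000) for x in (-16,16)],st)[:,0]).round())
```

```text
0.3404560429304443 [ 0.59592519 -0.28026857  0.14516454]
0 -11 [[106.0, 147.0], [110.0, 147.0], [188.0, 147.0], [192.0, 147.0]]
0 0 [[107.0, 173.0], [111.0, 173.0], [187.0, 173.0], [191.0, 173.0]]
0 11 [[108.0, 198.0], [112.0, 198.0], [186.0, 198.0], [190.0, 198.0]]
5 -11 [[107.0, 141.0], [112.0, 141.0], [186.0, 141.0], [190.0, 142.0]]
5 0 [[108.0, 167.0], [112.0, 167.0], [185.0, 167.0], [190.0, 167.0]]
5 11 [[109.0, 191.0], [113.0, 191.0], [185.0, 191.0], [189.0, 191.0]]
10 -11 [[109.0, 136.0], [113.0, 136.0], [185.0, 136.0], [189.0, 136.0]]
10 0 [[110.0, 161.0], [113.0, 161.0], [184.0, 161.0], [188.0, 161.0]]
10 11 [[110.0, 185.0], [114.0, 185.0], [184.0, 185.0], [187.0, 185.0]]
ctr -4 0 [149. 164.] diam px 85.0
ctr -4 5 [149. 158.] diam px 82.0
ctr -4 10 [149. 152.] diam px 79.0
ctr -4 -5 [149. 171.] diam px 87.0
ctr 0 0 [149. 173.] diam px 84.0
ctr 0 5 [149. 167.] diam px 81.0
ctr 0 10 [149. 161.] diam px 79.0
ctr 0 -5 [149. 180.] diam px 87.0
ctr 4 0 [149. 183.] diam px 83.0
ctr 4 5 [149. 176.] diam px 81.0
ctr 4 10 [149. 170.] diam px 78.0
ctr 4 -5 [149. 190.] diam px 86.0
```

View pics/w4.png

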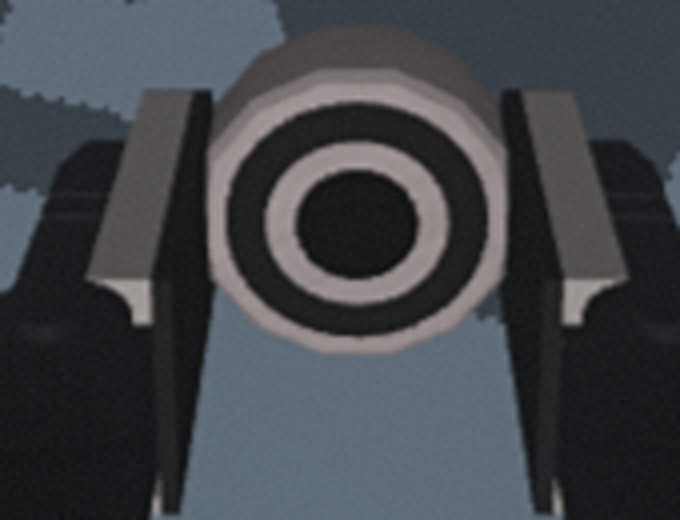

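The bearing is held flat and centred in the pads: its centre is within about 1 mm of the TCP, and the pads overlap about 4–5 mm at its top. I'll go over the small bore.

```bash
python3 -m jog '[[[1,-184,-438,-24,0.06],[1,-184,-438,-24,0.06],[1,-184,-438,-24,0.06],[1,-184,-438,-24,0.06],[1,-184,-438,-24,0.06],[1,-184,-438,-24,0.06],[1,-184,-438,-24,0.06],[1,-184,-438,-24,0.06],[1,-184,-438,-24,0.06],[1,-184,-438,-24,0.06]]]'
python3 -m jog '[[[1,0,0,0,0],[1,0,0,0,0],[1,0,0,0,0],[1,0,0,0,0],[1,0,0,0,0],[1,0,0,0,0],[1,0,0,0,0],[1,0,0,0,0],[1,0,0,0,0],[1,0,0,0,0]]]'
python3 - <<'E'
from h import *
st=env.get_state(); im=grab_frame('wrist'); cv2.imwrite('pics/w5.png',im)
T=st['tool_rot'];p=st['position'];print(p.round(4),st['width'],T.round(3).tolist())
for n in ('small_bore','large_bore'):
    for d in tip_of('wrist',n): print(n,np.round(d['point'],4),d['confidence'],w2px('wrist',d['point'],st)[0].round(),(1000*T.T@(np.array(d['point'])-p)).round(1))
E
```

```text
time: 7.1
position: [0.5247, 0.1933, 0.1701]
tool_rot: [[0.954, -0.301, 0.001], [-0.301, -0.954, 0.002], [0.001, -0.002, -1.0]]
contact_force: [0.3, -0.8, -0.5]
width: 0.343
time: 8.1
position: [0.5255, 0.1896, 0.1693]
tool_rot: [[0.953, -0.304, 0.0], [-0.304, -0.953, 0.0], [-0.0, -0.0, -1.0]]
contact_force: [-0.2, -0.3, -0.6]
width: 0.34
[0.5255 0.1896 0.1693] 0.3403695726435764 [[0.953, -0.304, 0.0], [-0.304, -0.953, 0.0], [-0.0, -0.0, -1.0]]
small_bore [0.5287 0.1922 0.0389] 0.69 [322. 224.] [  2.2  -3.4 130.4]
```

View pics/w5.png

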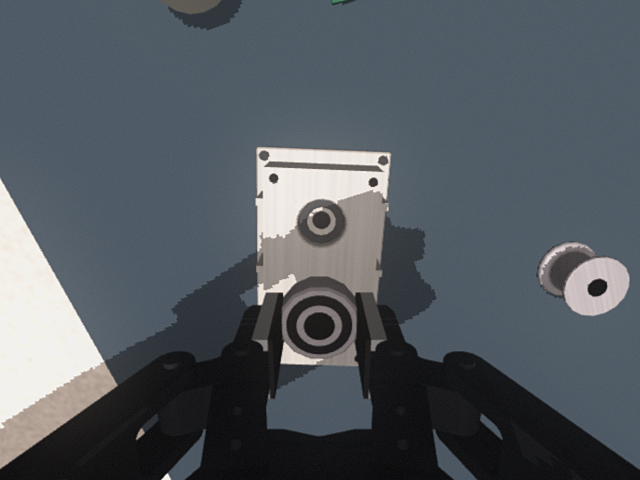

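```bash
cat >> h.py <<'E'
def rect(im,st,z,cx,cy,half=35,s=6):
    """plane z, tool-aligned mm patch centred at tool offset cx,cy"""
    T=st['tool_rot'];p=st['position']
    a=np.arctan2(T[1,0],T[0,0]);X=np.array([np.cos(a),np.sin(a),0]);Y=np.array([np.sin(a),-np.cos(a),0])
    c=[(cx+i,cy+j) for i,j in((-half,-half),(half,-half),(half,half),(-half,half))]
    W=np.array([[p[0],p[1],0]+(u*X+v*Y)/1000+[0,0,z] for u,v in c])
    n=2*half*s; M=cv2.getPerspectiveTransform(w2px('wrist',W,st).astype(np.float32),np.float32([[0,0],[n,0],[n,n],[0,n]]))
    return cv2.warpPerspective(im,M,(n,n))
def circles(r,cx,cy,d,half=35,s=6):
    g=cv2.GaussianBlur(cv2.cvtColor(r,cv2.COLOR_BGR2GRAY),(0,0),3)
    h=cv2.HoughCircles(g,cv2.HOUGH_GRADIENT,1,20,param1=60,param2=15,minRadius=int((d/2-2)*s),maxRadius=int((d/2+2)*s))
    return [] if h is None else [(round(cx-half+x/s,1),round(cy-half+y/s,1),round(2*q/s,1)) for x,y,q in h[0][:3]]
E
python3 - <<'E'
from h import *
st=env.get_state(); im=grab_frame('wrist')
r=rect(im,st,.045,0,-5); print(circles(r,0,-5,33.5))
for k in range(0,70,5): cv2.line(r,(k*6,0),(k*6,420),(0,255,255) if k==35 else (0,160,0),1);cv2.line(r,(0,k*6),(420,k*6),(0,255,255) if k==35 else (0,160,0),1)
cv2.imwrite('pics/r5.png',r)
E
```

```text
[(np.float32(1.1), np.float32(-6.1), np.float32(32.4))]
```

View pics/r5.png

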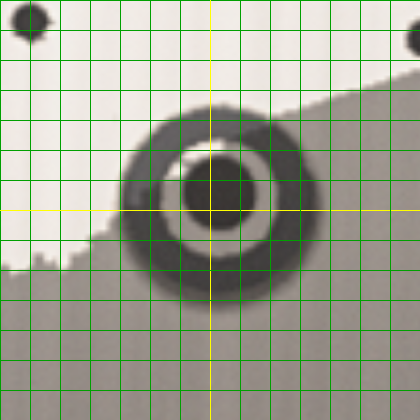

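The bore in the rectified patch lies at tool (+1.4, −5.7) mm. I'll shift and go down to about 15 mm above the face, then recheck.

```bash
python3 -m jog '[[[1,1.3,-6.4,30,0],[1,1.3,-6.4,60,0],[1,1.3,-6.4,80,0],[1,1.3,-6.4,93,0],[1,1.3,-6.4,93,0],[1,1.3,-6.4,93,0],[1,1.3,-6.4,93,0],[1,1.3,-6.4,93,0],[1,1.3,-6.4,93,0],[1,1.3,-6.4,93,0]]]'
python3 - <<'E'
from h import *
st=env.get_state(); im=grab_frame('wrist')
T=st['tool_rot'];p=st['position'];print(p.round(4),st['width'])
r=rect(im,st,.045,0,0)
for k in range(0,70,5): cv2.line(r,(k*6,0),(k*6,420),(0,255,255) if k==35 else (0,160,0),1);cv2.line(r,(0,k*6),(420,k*6),(0,255,255) if k==35 else (0,160,0),1)
crop=cv2.resize(im[180:390,220:420],(400,420),interpolation=cv2.INTER_CUBIC)
cv2.imwrite('pics/r6.png',np.hstack([r,crop]))
E
```

```text
time: 9.3
position: [0.5291, 0.1954, 0.077]
tool_rot: [[0.953, -0.304, 0.001], [-0.304, -0.953, 0.0], [0.001, -0.001, -1.0]]
contact_force: [-0.3, -0.6, -1.2]
width: 0.335
[0.5291 0.1954 0.077 ] 0.3349624063842665
```

View pics/r6.png

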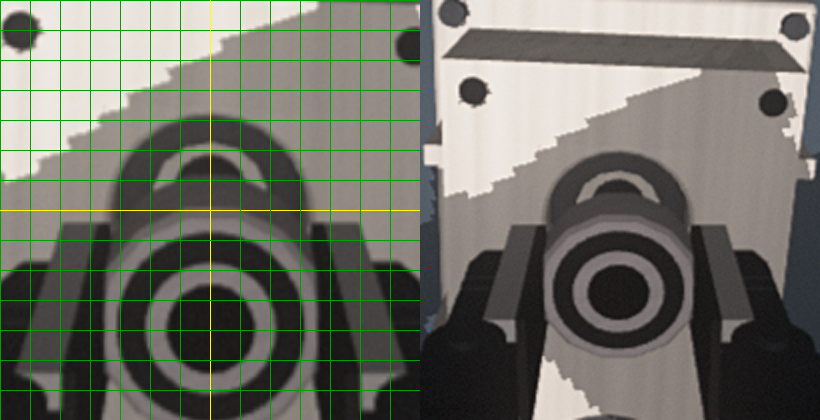

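The bore is centred at tool (0, +0.7) mm, in line with the bearing. Lowering in.

```bash
python3 -m jog '[[[1,0,0,4,0],[1,0,0,8,0],[1,0,0,11,0],[1,0,0,13,0],[1,0,0,15,0],[1,0,0,16.5,0],[1,0,0,18,0],[1,0,0,19,0],[1,0,0,20,0],[1,0,0,20,0]]]'
```

```text
time: 10.35
position: [0.5287, 0.1953, 0.0562]
tool_rot: [[0.953, -0.304, -0.0], [-0.304, -0.953, -0.0], [-0.0, 0.0, -1.0]]
contact_force: [-0.0, -0.2, -1.0]
width: 0.34
```

```bash
python3 -m jog '[[[1,0,0,0.5,0],[1,0,0,1,0],[1,0,0,1.5,0],[1,0,0,2,0],[1,0,0,2.5,0],[1,0,0,3,0],[1,0,0,3,0],[1,0,0,3,0],[1,0,0,3,0],[1,0,0,3,0]]]'
```

```text
time: 11.35
position: [0.5289, 0.1954, 0.0558]
tool_rot: [[0.953, -0.304, -0.001], [-0.304, -0.953, -0.0], [-0.001, 0.001, -1.0]]
contact_force: [-6.2, -1.3, 13.8]
width: 0.34
```

Contact shows a sideways force towards −x, so it may be on the rim chamfer. I'll ease off, shift −1 mm in x, and try again.

```bash
python3 -m jog '[[[1,0,0,-3,0],[1,-1,0,-3,0],[1,-1,0,-3,0],[1,-1,0,-2,0],[1,-1,0,-1.5,0],[1,-1,0,-1,0],[1,-1,0,-0.5,0],[1,-1,0,0,0],[1,-1,0,0,0],[1,-1,0,0,0]]]'
```

```text
time: 12.35
position: [0.5283, 0.1957, 0.0558]
tool_rot: [[0.953, -0.304, -0.0], [-0.304, -0.953, -0.0], [-0.0, 0.0, -1.0]]
contact_force: [-4.5, -1.6, 14.8]
width: 0.336
```

The height matches the underside at about 40.8 mm, i.e. on the ring. I'll release, rise and look.

```bash
python3 -m jog '[[[1,0,0,-2.5,0],[1,0,0,-2.5,0],[0.5,0,0,-2.5,0],[0.5,0,0,-2.5,0],[0.5,0,0,-2.5,0],[0.5,0,0,-30,0],[0.5,0,0,-60,0],[0.8,0,0,-60,0],[1,0,0,-60,0],[1,0,0,-60,0]]]'
python3 - <<'E'
from h import *
st=env.get_state(); im=grab_frame('wrist')
T=st['tool_rot'];p=st['position'];print(p.round(4),st['width'],env.tip_reach,st['contact_force'])
r=rect(im,st,.054,0,0)
for k in range(0,70,5): cv2.line(r,(k*6,0),(k*6,420),(0,255,255) if k==35 else (0,160,0),1);cv2.line(r,(0,k*6),(420,k*6),(0,255,255) if k==35 else (0,160,0),1)
crop=cv2.resize(im[130:340,220:420],(400,420),interpolation=cv2.INTER_CUBIC)
cv2.imwrite('pics/r7.png',np.hstack([r,crop]))
E
```

```text
time: 13.35
position: [0.5266, 0.1953, 0.112]
tool_rot: [[0.953, -0.304, -0.003], [-0.304, -0.953, -0.001], [-0.002, 0.001, -1.0]]
contact_force: [-0.5, -0.3, -0.4]
width: 0.009
[0.5266 0.1953 0.112 ] 0.009112346852128608 0.011 [-0.53650527 -0.31077331 -0.40860128]
```

View pics/r7.png

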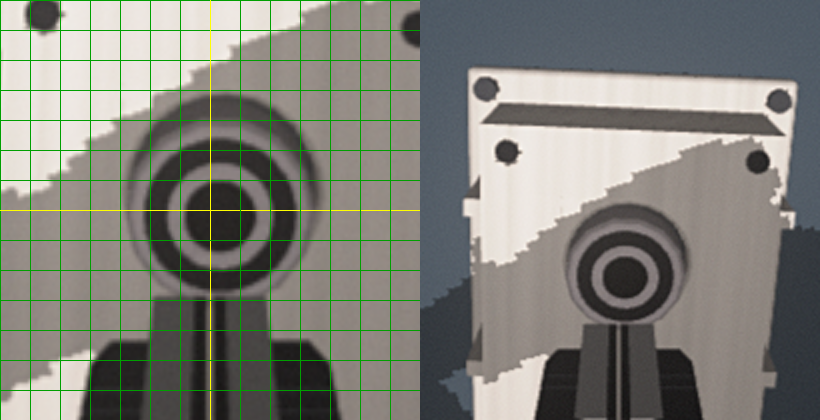

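The bearing sits flat in the bore at tool (+1.8, +0.8) mm. Next I press with the shut fingertips; contact is expected at TCP z ≈ 65 mm and home at ≈ 60 mm.

```bash
python3 -m jog '[[[1,1.8,0.8,20,0],[1,1.8,0.8,35,0],[1,1.8,0.8,40,0],[1,1.8,0.8,43,0],[1,1.8,0.8,45,0],[1,1.8,0.8,46,0],[1,1.8,0.8,47,0],[1,1.8,0.8,48,0],[1,1.8,0.8,48,0],[1,1.8,0.8,48,0]]]'
```

```text
time: 14.4
position: [0.5294, 0.1943, 0.0656]
tool_rot: [[0.953, -0.304, 0.0], [-0.304, -0.953, 0.0], [0.0, -0.0, -1.0]]
contact_force: [-0.1, -0.3, -1.2]
width: 0.0
```

```bash
python3 -m jog '[[[1,0,0,0.5,0],[1,0,0,1,0],[1,0,0,1.5,0],[1,0,0,2,0],[1,0,0,2.5,0],[1,0,0,3,0],[1,0,0,3.5,0],[1,0,0,4,0],[1,0,0,4,0],[1,0,0,4,0]]]'
```

```text
time: 15.4
position: [0.5295, 0.1944, 0.0625]
tool_rot: [[0.953, -0.304, 0.0], [-0.304, -0.953, -0.0], [0.0, 0.0, -1.0]]
contact_force: [-2.7, -0.5, 6.9]
width: -0.0
```

```bash
python3 -m jog '[[[1,0,0,0.4,0],[1,0,0,0.8,0],[1,0,0,1.2,0],[1,0,0,1.6,0],[1,0,0,2,0],[1,0,0,2.3,0],[1,0,0,2.6,0],[1,0,0,3,0],[1,0,0,3,0],[1,0,0,3,0]]]'
```

```text
time: 16.4
position: [0.5295, 0.1944, 0.0601]
tool_rot: [[0.953, -0.304, -0.0], [-0.304, -0.953, -0.0], [-0.0, 0.0, -1.0]]
contact_force: [-4.1, -2.1, 9.2]
width: 0.001
```

```bash
python3 -m jog '[[[1,0,0,0.3,0],[1,0,0,0.6,0],[1,0,0,0.9,0],[1,0,0,1.2,0],[1,0,0,1.5,0],[1,0,0,1.8,0],[1,0,0,2,0],[1,0,0,2,0],[1,0,0,2,0],[1,0,0,2,0]]]'
```

```text
time: 17.4
position: [0.5296, 0.1944, 0.06]
tool_rot: [[0.953, -0.304, -0.001], [-0.304, -0.953, -0.001], [-0.001, 0.001, -1.0]]
contact_force: [-6.8, -2.2, 20.9]
width: 0.002
```

The force rose from 9 to 21 N with no further travel at the expected height, so the small bearing is home. Now to the large bearing.

```bash
python3 -m jog '[[[1,0,0,-30,0],[1,0,0,-75,0],[0.2,102,498,-75,0],[0.2,102,498,-75,0],[0.2,102,498,-75,0],[0.2,102,498,-75,0],[0.2,102,498,-75,0],[0.2,102,498,-75,0],[0.2,102,498,-75,0],[0.2,102,498,-75,0]]]'
python3 - <<'E'
from h import *
st=env.get_state();T=st['tool_rot'];p=st['position'];print(1000*T.T@(np.array([.474,-.31,.115])-p))
E
```

```text
time: 18.4
position: [0.486, -0.2054, 0.1314]
tool_rot: [[0.953, -0.304, 0.001], [-0.304, -0.953, -0.0], [0.001, -0.0, -1.0]]
contact_force: [0.5, 1.1, 0.4]
width: 0.799
[ 20.39165013 103.31728184  16.43276515]
```

```bash
python3 -m jog '[[[0.2,20.4,103,16,0],[0.2,20.4,103,16,0],[0.2,20.4,103,16,0],[0.2,20.4,103,16,0],[0.2,20.4,103,16,0],[0.2,20.4,103,16,0],[0.2,20.4,103,16,0],[0.2,20.4,103,16,0],[0.2,20.4,103,16,0],[0.2,20.4,103,16,0]]]'
python3 - <<'E'
from h import *
st=env.get_state(); im=grab_frame('wrist')
T=st['tool_rot'];p=st['position'];print(p.round(4),st['width'])
for d in cut_out('wrist','large_bearing_mid'):
    m=d['region'].astype(np.uint8); c,_=cv2.findContours(m,0,2); c=max(c,key=cv2.contourArea)[:,0]
    w=px2w('wrist',c,.019,st)[:,:2]; (x,y),r=cv2.minEnclosingCircle(w.astype(np.float32)); print('cut',round(x,4),round(y,4),'d',round(2*r,4),c.mean(0).round(),im[m>0].mean(0).round(),(1000*T.T@(np.array([x,y,.019])-p)).round(1))
r=rect(im,st,.019,0,0)
for k in range(0,70,5): cv2.line(r,(k*6,0),(k*6,420),(0,255,255) if k==35 else (0,160,0),1);cv2.line(r,(0,k*6),(420,k*6),(0,255,255) if k==35 else (0,160,0),1)
cv2.imwrite('pics/r8.png',r)
E
```

```text
time: 19.4
position: [0.4748, -0.3074, 0.1154]
tool_rot: [[0.953, -0.304, 0.0], [-0.304, -0.953, -0.0], [0.0, 0.0, -1.0]]
contact_force: [-0.7, -0.1, 0.0]
width: 0.802
[ 0.4748 -0.3074  0.1154] 0.8020659752890452
cut 0.4758 -0.2261 d 0.0423 [276. 107.] [ 54.  56. 222.] [-23.7 -77.8  96.4]
cut 0.4729 -0.3103 d 0.0449 [318. 246.] [87. 86. 91.] [-0.9  3.4 96.4]
cut 0.3799 -0.3329 d 0.0465 [187. 314.] [ 32.  32. 148.] [-82.7  53.1  96.4]
```

View pics/r8.png

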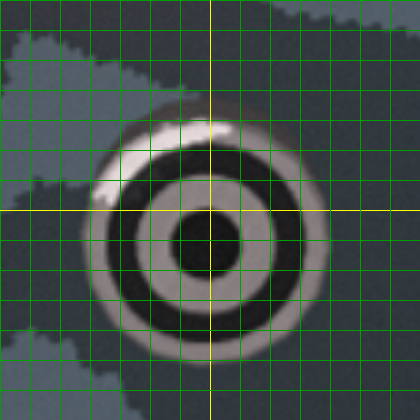

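The large bearing is centred at tool (−0.7, +5.3) mm. Descend and grip.

```bash
python3 -m jog '[[[0.2,-0.7,5.3,40,0],[0.2,-0.7,5.3,75,0],[0.2,-0.7,5.3,95,0],[0.2,-0.7,5.3,100,0],[0.2,-0.7,5.3,100,0],[1,-0.7,5.3,100,0],[1,-0.7,5.3,100,0],[1,-0.7,5.3,100,0],[1,-0.7,5.3,100,0],[1,-0.7,5.3,100,0]]]'
python3 -m jog '[[[1,0,0,-30,0],[1,0,0,-80,0],[1,0,0,-130,0],[1,0,-350,-150,0],[1,0,-350,-150,0],[1,0,-350,-150,0],[1,0,-350,-150,0],[1,0,-350,-150,0],[1,0,-350,-150,0],[1,0,-350,-150,0]]]'
python3 - <<'E'
from h import *
st=env.get_state();T=st['tool_rot'];p=st['position']
# large bore = small bore + 76 mm along tool +y ; small bore ~ last press position
b=np.array([.5295,.1944,0])+T@np.array([0,.076,0]); print(b,T.round(3).tolist()); b[2]=.15
print(1000*T.T@(b-p))
E
```

```text
time: 20.5
position: [0.4739, -0.3139, 0.0177]
tool_rot: [[0.953, -0.304, 0.003], [-0.304, -0.953, -0.003], [0.004, 0.002, -1.0]]
contact_force: [-0.9, 0.2, 6.2]
width: 0.46
time: 21.5
position: [0.5788, 0.0224, 0.1658]
tool_rot: [[0.953, -0.304, 0.001], [-0.304, -0.953, -0.0], [0.001, -0.0, -1.0]]
contact_force: [0.6, -0.4, -1.5]
width: 0.456
[ 5.06389684e-01  1.21998942e-01 -1.03298606e-05] [[0.953, -0.304, 0.001], [-0.304, -0.953, -0.0], [0.001, -0.0, -1.0]]
[-99.34053466 -72.89380004  15.74039526]
```

```bash
python3 -m jog '[[[1,-99,-73,16,0],[1,-99,-73,16,0],[1,-99,-73,16,0],[1,-99,-73,66,0],[1,-99,-73,66,0],[1,-99,-73,66,0],[1,-99,-73,66,0],[1,-99,-73,66,0],[1,-99,-73,66,0],[1,-99,-73,66,0]]]'
python3 - <<'E'
from h import *
st=env.get_state(); im=grab_frame('wrist')
T=st['tool_rot'];p=st['position'];print(p.round(4),st['width'],st['qvel'].round(3))
r=rect(im,st,.045,0,0)
for k in range(0,70,5): cv2.line(r,(k*6,0),(k*6,420),(0,255,255) if k==35 else (0,160,0),1);cv2.line(r,(0,k*6),(420,k*6),(0,255,255) if k==35 else (0,160,0),1)
crop=cv2.resize(im[180:390,220:420],(400,420),interpolation=cv2.INTER_CUBIC)
crop=cv2.resize(im[130:390,195:445],(400,420),interpolation=cv2.INTER_AREA)
for z in(0,-3): print(w2px('wrist',p+T@np.array([0,0,z/1000]),st), np.ptp(w2px('wrist',[p+T@np.array([x,0,z/1000]) for x in(-.0165,.0165)],st)[:,0]))
cv2.imwrite('pics/r9.png',np.hstack([r,crop]))
E
```

```text
time: 22.5
position: [0.5075, 0.1197, 0.1005]
tool_rot: [[0.952, -0.305, 0.002], [-0.305, -0.952, 0.0], [0.002, -0.001, -1.0]]
contact_force: [-1.1, -0.5, -1.6]
width: 0.458
[0.5075 0.1197 0.1005] 0.45824680681340685 [ 0.002  0.007  0.009 -0.    -0.002  0.001]
[[318.67125321 323.45233468]] 86.49358626880962
[[318.66436951 327.56151821]] 88.20139440708232
```

View pics/r9.png

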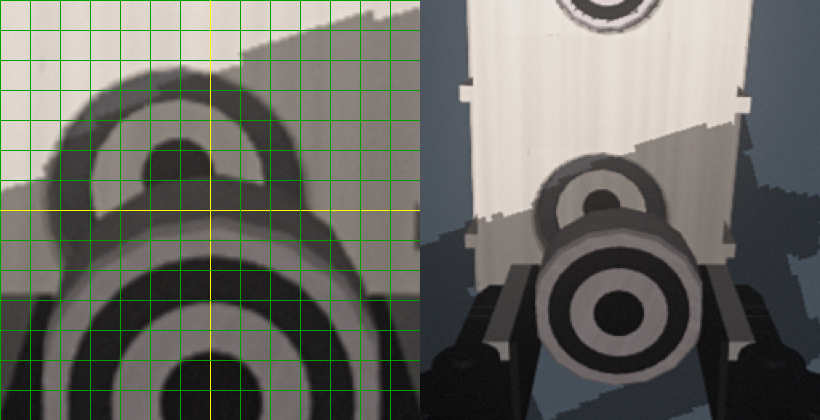

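The large bore is at tool (−5.75, −1.75) mm, and the spacing to the small bore checks at 76.1 mm. I'll shift and lower.

```bash
python3 -m jog '[[[1,-5.8,-1,5,0],[1,-5.8,-1,15,0],[1,-5.8,-1,23,0],[1,-5.8,-1,28,0],[1,-5.8,-1,32,0],[1,-5.8,-1,35,0],[1,-5.8,-1,37,0],[1,-5.8,-1,39,0],[1,-5.8,-1,40,0],[1,-5.8,-1,40,0]]]'
```

```text
time: 23.55
position: [0.5013, 0.1227, 0.0593]
tool_rot: [[0.953, -0.304, 0.0], [-0.304, -0.953, -0.0], [0.0, -0.0, -1.0]]
contact_force: [0.4, 0.6, -1.9]
width: 0.46
```

```bash
python3 -m jog '[[[1,0,0,0.5,0],[1,0,0,1,0],[1,0,0,1.5,0],[1,0,0,2,0],[1,0,0,2.5,0],[1,0,0,3,0],[1,0,0,3.5,0],[1,0,0,4,0],[1,0,0,4,0],[1,0,0,4,0]]]'
```

```text
time: 24.55
position: [0.5017, 0.1226, 0.0558]
tool_rot: [[0.953, -0.304, 0.001], [-0.304, -0.953, -0.0], [0.001, -0.0, -1.0]]
contact_force: [-0.4, -0.4, 3.5]
width: 0.457
```

The underside is at 40.1 mm with light contact, so it is on the ring. Release, rise, close and locate.

```bash
python3 -m jog '[[[1,0,0,-0.5,0],[0.3,0,0,-0.5,0],[0.3,0,0,-0.5,0],[0.3,0,0,-0.5,0],[0.3,0,0,-20,0],[0.3,0,0,-60,0],[0.3,0,0,-60,0],[1,0,0,-60,0],[1,0,0,-60,0],[1,0,0,-60,0]]]'
python3 - <<'E'
from h import *
st=env.get_state(); im=grab_frame('wrist'); cv2.imwrite('pics/w10.png',im)
T=st['tool_rot'];p=st['position'];print(p.round(4),st['width'])
for z in (.057,):
    r=rect(im,st,z,0,0)
    for d in (34,33.3,25,42): print(d,circles(r,0,0,d))
for d in cut_out('wrist','large_bearing_mid'):
    m=d['region'].astype(np.uint8); c,_=cv2.findContours(m,0,2); c=max(c,key=cv2.contourArea)[:,0]
    w=px2w('wrist',c,.057,st)[:,:2]; (x,y),q=cv2.minEnclosingCircle(w.astype(np.float32)); print('cut',round(x,4),round(y,4),'d',round(2*q,4),c.mean(0).round(),(1000*T.T@(np.array([x,y,.057])-p)).round(1))
for k in range(0,70,5): cv2.line(r,(k*6,0),(k*6,420),(0,255,255) if k==35 else (0,160,0),1);cv2.line(r,(0,k*6),(420,k*6),(0,255,255) if k==35 else (0,160,0),1)
cv2.imwrite('pics/r10.png',np.hstack([r,cv2.resize(im[40:300,195:445],(400,420),interpolation=cv2.INTER_AREA)]))
E
```

```text
time: 25.55
position: [0.4998, 0.1225, 0.1137]
tool_rot: [[0.953, -0.304, -0.003], [-0.304, -0.953, -0.0], [-0.003, 0.001, -1.0]]
contact_force: [-0.6, -0.2, -0.2]
width: 0.193
[0.4998 0.1225 0.1137] 0.19344624398066396
34 [(np.float32(1.9), np.float32(-1.2), np.float32(33.4)), (np.float32(3.6), np.float32(-7.9), np.float32(36.3))]
33.3 [(np.float32(1.9), np.float32(-1.2), np.float32(33.4)), (np.float32(0.9), np.float32(-7.9), np.float32(36.0))]
25 [(np.float32(1.9), np.float32(-1.4), np.float32(23.1))]
42 [(np.float32(2.2), np.float32(-5.6), np.float32(41.5)), (np.float32(-0.9), np.float32(-3.8), np.float32(40.6))]
cut 0.502 0.1258 d 0.045 [322. 259.] [ 1.3 -3.8 56.6]
cut 0.5157 0.1626 d 0.1613 [335. 207.] [  3.1 -43.1  56.6]
```

View pics/r10.png

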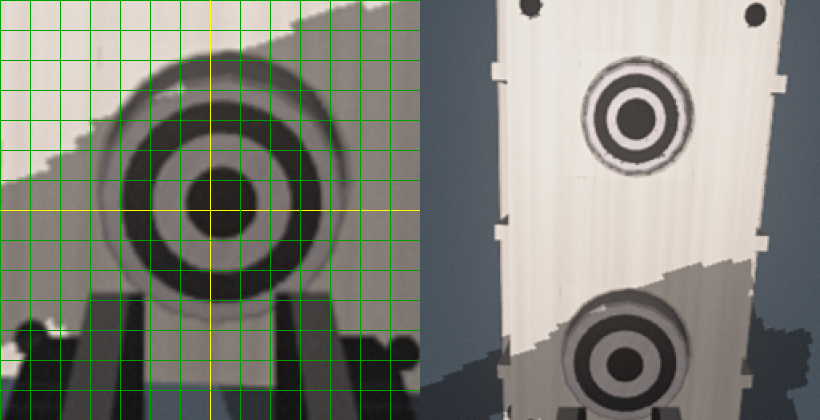

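The large bearing sits flat in its bore at tool (+1.9, −1.2) mm, and the small one shows concentric and seated. Pressing: contact is expected at TCP 68 mm, home at 61 mm.

```bash
python3 -m jog '[[[1,1.9,-1.2,0,0],[1,1.9,-1.2,20,0],[1,1.9,-1.2,35,0],[1,1.9,-1.2,40,0],[1,1.9,-1.2,43,0],[1,1.9,-1.2,44,0],[1,1.9,-1.2,45,0],[1,1.9,-1.2,46,0],[1,1.9,-1.2,47,0],[1,1.9,-1.2,47,0]]]'
python3 -m jog '[[[1,0,0,0.5,0],[1,0,0,1,0],[1,0,0,1.5,0],[1,0,0,2,0],[1,0,0,2.5,0],[1,0,0,3,0],[1,0,0,3,0],[1,0,0,3,0],[1,0,0,3,0],[1,0,0,3,0]]]'
```

```text
time: 26.65
position: [0.5036, 0.1232, 0.0684]
tool_rot: [[0.953, -0.304, 0.0], [-0.304, -0.953, 0.0], [0.0, -0.0, -1.0]]
contact_force: [-0.4, 0.3, -0.2]
width: -0.003
time: 27.65
position: [0.5037, 0.1232, 0.0663]
tool_rot: [[0.953, -0.304, -0.0], [-0.304, -0.953, -0.0], [-0.0, 0.0, -1.0]]
contact_force: [-2.2, -0.2, 7.0]
width: -0.002
```

```bash
python3 -m jog '[[[1,0,0,0.5,0],[1,0,0,1,0],[1,0,0,1.5,0],[1,0,0,2,0],[1,0,0,2.5,0],[1,0,0,3,0],[1,0,0,3.5,0],[1,0,0,4,0],[1,0,0,4,0],[1,0,0,4,0]]]'
python3 -m jog '[[[1,0,0,0.3,0],[1,0,0,0.6,0],[1,0,0,0.9,0],[1,0,0,1.2,0],[1,0,0,1.5,0],[1,0,0,1.5,0],[1,0,0,1.5,0],[1,0,0,1.5,0],[1,0,0,1.5,0],[1,0,0,1.5,0]]]'
```

```text
time: 28.65
position: [0.5037, 0.1233, 0.0624]
tool_rot: [[0.953, -0.304, -0.0], [-0.304, -0.953, -0.0], [-0.0, 0.0, -1.0]]
contact_force: [-2.1, -1.2, 7.7]
width: -0.002
time: 29.65
position: [0.5037, 0.1233, 0.061]
tool_rot: [[0.953, -0.304, -0.0], [-0.304, -0.953, -0.0], [-0.0, 0.0, -1.0]]
contact_force: [-3.0, -0.8, 8.2]
width: 0.003
```

```bash
python3 -m jog '[[[1,0,0,0.3,0],[1,0,0,0.6,0],[1,0,0,0.9,0],[1,0,0,1.2,0],[1,0,0,1.5,0],[1,0,0,1.8,0],[1,0,0,2,0],[1,0,0,2,0],[1,0,0,2,0],[1,0,0,2,0]]]'
```

```text
time: 30.65
position: [0.5038, 0.1232, 0.061]
tool_rot: [[0.953, -0.304, -0.001], [-0.304, -0.953, -0.0], [-0.001, 0.001, -1.0]]
contact_force: [-7.7, -2.1, 19.5]
width: -0.0
```

Both are home: force rose from 8 to 20 N at 61 mm with no travel. I'll retreat straight up and check the final state.

```bash
python3 -m jog '[[[1,0,0,-5,0],[1,0,0,-30,0],[1,0,0,-60,0],[1,0,20,-100,0],[1,0,40,-120,0],[1,0,60,-120,0],[1,0,60,-120,0],[1,0,60,-120,0],[1,0,60,-120,0],[1,0,60,-120,0]]]'
python3 - <<'E'
from h import *
st=env.get_state(); im=grab_frame('wrist'); T=st['tool_rot'];p=st['position'];print(p.round(4))
# expected bore positions, relative to the press positions, seen at final top heights
for n,b,z,bd in (('small',[.5295,.1944],.049,25),('large',[.5037,.1232],.050,33.4)):
    o=T.T@(np.array([*b,z])-p)*1000; r=rect(im,st,z,o[0],o[1]); print(n,o.round(1),circles(r,o[0],o[1],bd))
    cv2.imwrite(f'pics/f_{n}.png',r)
    im2=r if n=='small' else np.hstack([im2[:, :400],r[:,:400]])
cv2.imwrite('pics/fin.png',im2)
E
```

```text
time: 31.65
position: [0.4849, 0.0667, 0.177]
tool_rot: [[0.953, -0.303, -0.001], [-0.303, -0.953, 0.0], [-0.001, 0.0, -1.0]]
contact_force: [0.8, -0.2, 0.4]
width: 0.001
[0.4849 0.0667 0.177 ]
small [   3.9 -135.2  128. ] [(np.float64(2.0), np.float64(-134.1), np.float32(25.9)), (np.float64(-1.5), np.float64(-133.1), np.float32(25.4)), (np.float64(3.8), np.float64(-131.1), np.float32(28.4))]
large [  0.9 -59.5 127. ] [(np.float64(-0.8), np.float64(-59.1), np.float32(33.3)), (np.float64(2.8), np.float64(-55.3), np.float32(33.5)), (np.float64(-4.0), np.float64(-55.1), np.float32(33.1))]
```

```bash
python3 -c "
from plant import env
print(env.finish_job())"
```

```text
the job is handed in; nothing more can be done
None
```

I fitted both bearings into their own bores, pressed them home, released them, and handed the job in at about 32 s of the 58 s allowed; it gave no verdict. I set each bearing on its ring, let go, and pressed it down with the shut fingertips.

| Bearing | Press force while it moved | Force when it stopped | Top height when stopped (mm) | Expected height at home (mm) |
|---|---|---|---|---|
| Small | 7–9 N | 21 N | 49 | 49 |
| Large | 7–8 N | 19.5 N | 50 | 50 |

- **Small bearing, first lowering:** it met about 14 N with a 6 N sideways force. I backed off, shifted 1 mm and tried again. It stopped at the same height with a similar force (about 15 N), so I released it. The picture then showed it flat in the bore.
- **Seating seen in pictures:** the view taken before pressing the large bearing showed the small one concentric in its bore and the large one flat in its bore. I got no picture after the large press because the viewer limit was used up.
- **Last numeric check:** circle fits from the wrist camera found both shields at the right size and about 75 mm apart, against a nominal 76. Both read about 2 mm off my press points in the same direction. I took that as camera and pose error, not a real shift.
- **Bystanders and look-alikes:** I never went near the bottle, spool, board or red look-alikes, but I did not re-measure them at the end.

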